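# Reset the tray stop on a serving trolley with its ball-lock pin

## Robot

A 6-joint arm with a two-finger parallel gripper is mounted at the origin on the work surface. World frame = base frame: x ahead of the robot, y to its left, z up, the work surface at z = 0. Lengths are in m, angles in rad, forces in N, time in s.
With the tool pointing down it reaches from about 0.2 to 0.875 m from the base axis. Payload 3.4 kg.
Tool frame: the origin (TCP) lies between the finger pads; the fingertips stand 25 mm ahead of it and the grasp point (between the pads) lies 6 mm ahead of it (r.nose_length is the z of the fingertips in the tool frame, in m); z points along the fingers, x is the direction in which the jaws open and shut, and the axes are right-handed (so a half turn about z gives the same grasp; the last joint's range is limited). The gripper opens to 94 mm and grips with 3 to 60 N. Pads are 16 mm wide; open, the fingers measure 119 mm over their backs; the gripper's body (75 mm by 177 mm) begins 78 mm behind the grasp point.
Start: joints at [1.17, 0.276, 1.505, -0, 1.361, -0.121], TCP at [0.159, 0.553, 0.23] pointing down, gripper open.
Joint ranges: [-2.89, 2.89], [-0.75, 2.08], [0.22, 2.7], [-1.18, 4.32], [0.11, 2.71], [-2.7, 2.7]. Speed limits (rad/s): [2.57, 2.57, 3.14, 3.14, 3.14, 3.14].

## Interface

Orientations are given as a unit quaternion [w, x, y, z].
In Python, from plant import r, gripper_to, inverse_kinematics, vision, models, telemetry gives the robot as it stands. Calls block until the motion is done:
- r.move_to(position, orientation): joint-space move of the TCP to a pose.
- r.move_l(position, rot=None, vel=0.15, guard=None): straight line of the TCP; rot=None keeps the orientation; vel is the mean speed in m/s. With guard (N) it stops when the force on the tool has changed by that much, and returns True; else False.
- r.movej(angles): joint-space move.
- gripper_to(opening, f_grip=None): finger opening in m; f_grip is the grip in N (None keeps the last); returns when the fingers have stopped.
- r.hold(seconds).
- inverse_kinematics(position, orientation): joint angles nearest the present ones, or None.
- vision.snapshot(name): name is "scene" or "top" or "wrist"; returns the picture (400x640x3 uint8, red, green, blue); there is no depth.
- vision.get_calibration(name): a dict with "fx", "fy", "cx", "cy" (pixels), "position" and "orientation" of the camera in the world. Camera axes: x right, y down, z forward; pixel columns grow to the right and rows downward; lengths in m; the calibration is good to about 2 mm. A picture is of the moment at which its call begins: read the wrist's pose just before it. get_calibration takes no time and is no camera call; for the wrist camera it gives the pose at the moment of the call.
A pose or a line that the arm cannot do raises r.PlanningError and nothing moves.
- r.sign_off(): hands the job in, once; it reports no verdict.
Trained networks look in the newest picture that a camera, given by its name, has taken for a name from the list of things; names that differ only in an ending like _2 or _b are one class to them, and where a whole thing is asked for, a point or a joint stands for the part that bears it (a point fixed in the world has none). Each returns a list of dicts, best first, with "score" (0 to 1); they miss things now and then, are a little off and sometimes report something else, mostly with a low value. They report only what shows in the picture. A call takes as long as a camera call. They do not tell look-alikes from the thing itself.
- models.boxes_of(thing, camera): "at" ([x, y, z] in m, in world coordinates, good to about 4 mm: the middle of the surface that is visible of it).
- models.regions_of(thing, camera): "pixels" (400x640 bool, what is visible of it).
- models.mark_of(thing, camera): "at" ([x, y, z] in m, in world coordinates, good to about 4 mm: a listed point, or the origin of a listed thing).
Readings, each from a call of its own:
- telemetry.current_t(): time.
- telemetry.current_joints(): joint angles.
- telemetry.current_dq(): joint speeds.
- telemetry.current_joint_efforts(): joint torques, N m.
- telemetry.current_ee_pos(): TCP position.
- telemetry.current_tool_rot(): TCP orientation.
- telemetry.current_wrist_force(): force on the tool from outside, world axes, zero at the start.
- telemetry.current_torque(): the same for the moment, N m.
- telemetry.current_opening(): finger opening in m.
Only numpy, scipy, OpenCV 4.12 (cv2) and the standard library are available. Lean on these libraries where they do the work, as an engineer would, in place of code of your own. Each camera call takes 0.05 s, during which the arm holds its last target. There are 200 camera calls.

## Task

Set the tray stop on the serving counter to its other setting: pull its T-handled locking pin up out of the receiver against the spring balls, slide the stop along its rails to the second receiver, and push the pin down through the stop and that receiver until it snaps fully home. The second receiver is clamped by hand and not exactly where it should be, so feel for its hole gently and never ram or wrench the pin; leave the plate, the pot and the spoon alone.

Things in the scene. Friction and masses are not known exactly. Their poses are not given: they have to be found in the camera images.
- base: Fixed stainless base of the tray stop, 110 x 270 mm, with two rails along its y axis (tops 36 mm over the counter). Origin: centre of its underside, on the counter; z up. Between the rails stand two aluminium receiver blocks, flat tops 34 mm over the counter, each with one vertical hole of 13.5 mm at x = 0. Between the blocks is an open gap: do not lower the pin there.
- hole_1 (a point): Mouth centre of the first receiver's hole (base frame y = -45 mm, 34 mm over the counter), where the pin starts. Axes as the base's.
- hole_2_nominal (a point): Where the mouth of the second receiver's hole should be (base frame y = +45 mm, 34 mm over the counter). The block (66 x 66 mm) is clamped by hand: its real hole lies anywhere up to 12 mm to either side of this point along the base's y (x is true), and must be found by feel, or seen from above before the stop covers it.
- stop (a joint): Slide of the stop along the base's +y, in m: 0 at the first receiver, nominally 0.090 at the second (real value 0.078 to 0.102). Range 0 to 0.112. It runs with about 2.5 N of friction and stays where it is left.
- sleeve_top (a point): Centre of the top mouth of the stop's sleeve, a vertical 13 mm guide hole from 36 to 62 mm over the counter, part of the stop: a steel carriage (100 x 80 mm) with a fence reaching 220 mm out along the base's +x, all below 62 mm. The pin itself can drag the stop while its tip is over 34 mm (out of the receiver) and below 62 mm (still in the sleeve).
- pin_handle (a point): Centre of the pin's T-handle: a black bar 46 mm long (pin's x axis), 12 mm thick (pin's y axis), 18 mm high, 86 mm over the pin's tip. Pinch it across the 12 mm from above. Its yaw against the base varies by up to 0.6 rad. The pin is loose and may turn freely about its own axis.
- pin_tip (a point): Lower tip of the steel pin (about 120 g), z up along it. Shaft 12 mm, tapered to 9.6 mm over the last 2.5 mm, groove 12 mm over the tip. A 22 mm flange, underside 56 mm over the tip, lands on the sleeve top when home (tip then 6 mm over the counter). Two spring balls in each receiver, 17 mm over the counter, snap into the groove: roughly 8 to 20 N out or in. A pin not snapped in stands 3 mm or more high.
- plate: White dinner plate, 200 mm across, a bystander. Origin: centre of its underside.
- pot: Stainless open pot, 110 mm across, 110 mm high, a bystander. Origin: centre of its underside.
- spoon: Serving spoon, 240 mm long, a bystander. Origin: on its underside near the middle.
Things that resemble listed ones, but are neither listed nor needed, are in the scene too. Of the things that look like the part that bears pin_handle, the largest one is meant.

How it is judged:
By the outcome, as a careful person would: the job done as asked, in the order asked, and still so for the second after the job is handed in, with the robot touching nothing.
It also fails if it takes over 64 s, if anything falls off the work surface, if the arm or the gripper's body presses on something with over 40 N, if the wrist force passes 120 N, or if a joint passes its speed limit or range.

## Working session

There is one attempt and no reset: what is moved stays moved. The work goes in short steps, each a Python script; the robot and the scene stay as the last script left them, time stands still between calls to the robot, and variables do not carry over. Pictures are saved under pics/ and viewed, about 8 in all and at most 12, crops included, and the job is handed in when it is done.

```bash
ls; mkdir -p pics
python3 - <<'E'
from plant import r, vision, models, telemetry
import cv2,numpy as np
for c in ("scene","top"):
    im=vision.snapshot(c); cv2.imwrite(f"pics/{c}0.png",im[:,:,::-1])
    k=vision.get_calibration(c); print(c,{a:np.round(b,3).tolist() for a,b in k.items()})
    for t in ("base","hole_1","hole_2_nominal","sleeve_top","pin_handle","pin_tip","plate","pot","spoon"):
        for d in models.mark_of(t,c)[:4]: print(c,t,round(d["score"],2),np.round(d["at"],3))
    for d in models.boxes_of("pin_handle",c)[:4]: print("box pin",round(d["score"],2),np.round(d["at"],3))
print(telemetry.current_t())
E
```

```text
pics
scene {'fx': 375.559, 'fy': 375.559, 'cx': 320.402, 'cy': 201.965, 'position': [0.835, -0.454, 0.666], 'orientation': [-0.362, 0.899, 0.231, -0.091]}
scene base 0.91 [ 0.584  0.002 -0.001]
scene hole_1 0.58 [ 0.582 -0.044  0.03 ]
scene hole_2_nominal 0.72 [0.595 0.041 0.032]
scene sleeve_top 0.65 [ 0.581 -0.042  0.064]
scene pin_handle 0.69 [ 0.662 -0.205  0.066]
scene pin_handle 0.66 [ 0.578 -0.041  0.094]
scene pin_handle 0.65 [ 0.455 -0.083  0.064]
scene pin_handle 0.28 [0.598 0.042 0.036]
scene pin_tip 0.72 [ 0.455 -0.078  0.002]
scene pin_tip 0.6 [ 0.662 -0.203 -0.002]
scene plate 0.85 [ 0.681  0.291 -0.005]
scene pot 0.67 [ 0.529 -0.264 -0.001]
scene spoon 0.98 [ 0.467  0.187 -0.003]
box pin 0.65 [ 0.581 -0.046  0.098]
box pin 0.63 [ 0.455 -0.085  0.063]
box pin 0.6 [ 0.665 -0.208  0.067]
top {'fx': 406.646, 'fy': 406.646, 'cx': 317.925, 'cy': 193.1, 'position': [0.457, 0.052, 1.113], 'orientation': [0.032, -0.699, 0.713, -0.029]}
top base 0.72 [ 0.586  0.    -0.003]
top base 0.2 [ 0.579 -0.044  0.091]
top hole_1 0.74 [ 0.58  -0.042  0.035]
top hole_2_nominal 0.73 [0.593 0.047 0.034]
top sleeve_top 0.88 [ 0.582 -0.043  0.063]
top pin_handle 0.71 [ 0.587 -0.    -0.004]
top pin_handle 0.42 [ 0.58  -0.043  0.092]
top pin_handle 0.41 [ 0.662 -0.199  0.064]
top pin_handle 0.4 [ 0.455 -0.086  0.067]
top pin_tip 0.51 [ 0.661 -0.2   -0.002]
top plate 0.66 [0.681 0.291 0.001]
top pot 0.72 [ 0.534 -0.264  0.002]
top spoon 0.65 [ 0.466  0.191 -0.   ]
box pin 0.69 [ 0.576 -0.044  0.099]
box pin 0.63 [ 0.661 -0.199  0.07 ]
1.1
```

Run:
```python
import cv2,numpy as np
a=cv2.imread("pics/scene0.png"); b=cv2.imread("pics/top0.png")
t=cv2.resize(b[80:330,200:520],(640,500),interpolation=3)
cv2.imwrite("pics/top_crop.png",t)
from plant import vision,telemetry
k=vision.get_calibration("wrist");print(k,telemetry.current_ee_pos(),telemetry.current_tool_rot())
```

```text
{'fx': 296.18717701632613, 'fy': 296.18717701632613, 'cx': 323.29597099606855, 'cy': 198.90367756852112, 'position': array([0.08278957, 0.57435957, 0.38459436]), 'orientation': array([0.10956517, 0.79086669, 0.59640959, 0.08258904])} [0.15883043 0.5526825  0.23050026] [-3.30144928e-05  7.98808346e-01  6.01585590e-01  5.69341325e-05]
```

View pics/scene0.png

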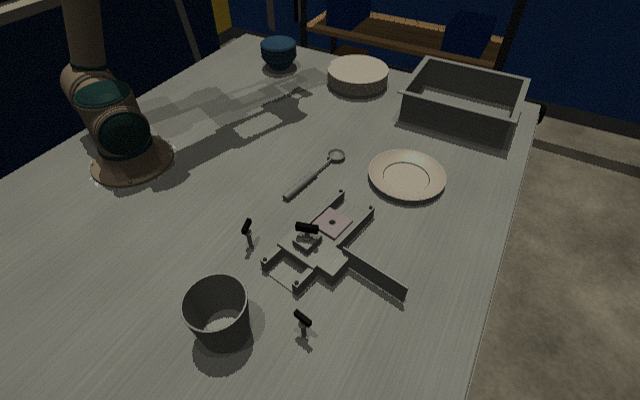

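View pics/top_crop.png

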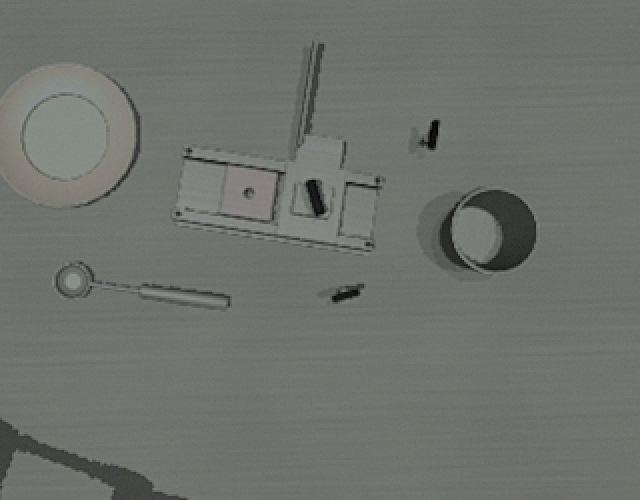

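Candidates for the pin handle (scene pixels): (307,228) in the stop, (248,227) and (303,318), both smaller loose pins. I choose the one in the stop, whose handle top is about 0.1 m up. The hole in the pink block shows at about (333,222). I'll look closer with the wrist camera.

```bash
cat > h.py <<'E'
from plant import r, gripper_to, inverse_kinematics, vision, models, telemetry
import numpy as np, cv2
from scipy.spatial.transform import Rotation as R
def q(a): return [0,np.cos(a/2),np.sin(a/2),0]
def ray(k,u,v,z):
    o=k["orientation"]; d=R.from_quat([o[1],o[2],o[3],o[0]]).apply([(u-k["cx"])/k["fx"],(v-k["cy"])/k["fy"],1])
    p=np.array(k["position"]); return p+d*(z-p[2])/d[2]
def proj(k,P):
    o=k["orientation"]; c=R.from_quat([o[1],o[2],o[3],o[0]]).inv().apply(np.array(P)-k["position"])
    return np.array([k["fx"]*c[0]/c[2]+k["cx"],k["fy"]*c[1]/c[2]+k["cy"]])
def pos(): return np.array(telemetry.current_ee_pos())
def F(): return np.array(telemetry.current_wrist_force())
E
python3 - <<'E'
from h import *
for a in (1.95,-1.19):
    print(a,inverse_kinematics([0.58,-0.043,0.1],q(a)),inverse_kinematics([0.59,0.0,0.24],q(a)))
r.move_to([0.588,0.0,0.24],q(1.95))
k=vision.get_calibration("wrist"); im=vision.snapshot("wrist"); np.savez("w1.npz",im=im,**k)
print(telemetry.current_t(),k["position"],proj(k,[.581,-.043,.092]),proj(k,[.594,.044,.034]))
for t in ("hole_1","hole_2_nominal","sleeve_top","pin_handle","base"):
    for d in models.mark_of(t,"wrist")[:2]: print(t,round(d["score"],2),np.round(d["at"],4),proj(k,d["at"]))
cv2.imwrite("pics/w1.png",im[:,:,::-1])
E
```

```text
1.95 [-1.93615246e-01  3.85640364e-01  1.68523328e+00 -4.44089210e-16
  1.07071901e+00 -2.14361525e+00] [-1.17900072e-01  2.93581273e-01  1.45575049e+00 -4.44089210e-16
  1.39226089e+00 -2.06790007e+00]
-1.19 [-1.93615246e-01  3.85640364e-01  1.68523328e+00 -4.44089210e-16
  1.07071901e+00  9.96384754e-01] [-1.17900072e-01  2.93581273e-01  1.45575049e+00 -4.44089210e-16
  1.39226089e+00  1.07209993e+00]
3.6333 [ 0.5144796  -0.02867534  0.39411199] [286.55161058 172.01113862] [353.35791859 198.29389195]
hole_1 0.84 [ 0.5817 -0.0416  0.0374] [292.83237346 164.66148444]
hole_2_nominal 0.73 [0.5931 0.049  0.032 ] [357.10025836 198.64700612]
hole_2_nominal 0.59 [ 0.5833 -0.0442  0.0926] [284.63042041 173.73115829]
sleeve_top 0.78 [ 0.5814 -0.0441  0.0606] [288.82933819 166.88113814]
sleeve_top 0.49 [ 0.681   0.2899 -0.003 ] [475.06572605 299.49792458]
pin_handle 0.95 [ 0.5827 -0.0458  0.0925] [283.38076395 172.61258521]
pin_handle 0.89 [ 0.6647 -0.2022  0.067 ] [131.6574059  184.01357728]
base 0.69 [ 0.586  -0.005   0.0007] [319.92732641 173.284309  ]
base 0.57 [ 5.313e-01 -2.651e-01  1.000e-04] [137.47486892  53.34449291]
```

View pics/w1.png

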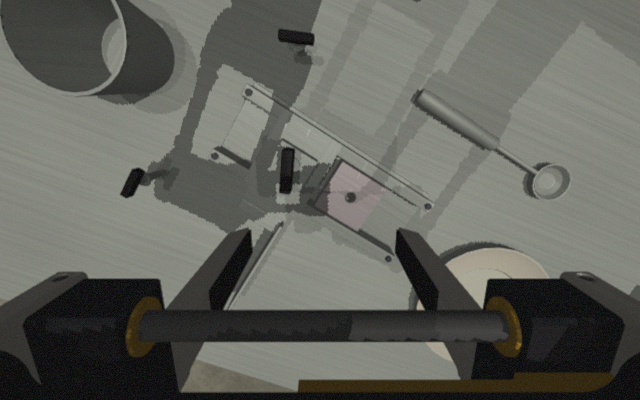

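Run:
```python
from h import *
d=np.load("w1.npz"); k={x:d[x] for x in d.files if x!="im"}; im=d["im"]; g=im.max(2).astype(float)
def rect(u0,v0,u1,v1,th):
    m=(g[v0:v1,u0:u1]<th).astype(np.uint8); n,l,s,c=cv2.connectedComponentsWithStats(m)
    i=1+np.argmax(s[1:,4]); p=np.argwhere(l==i)[:,::-1].astype(np.float32)
    return c[i]+[u0,v0],s[i,4],cv2.minAreaRect(p+np.float32([u0,v0]))
c,n,rr=rect(272,140,303,200,40); print("bar",c,n,rr)
b=cv2.boxPoints(rr); B=np.array([ray(k,*x,.101) for x in b]); print(np.round(B,4))
C=ray(k,*rr[0],.101);print("bar centre",C)
print(g[190:207,342:360].astype(int))
for s in [(249,92),(214,156),(428,206),(388,258)]: print(ray(k,*s,.036))
c,n,rr=rect(342,190,360,207,75); print("hole",c,n,rr,ray(k,*c,.034))
x=np.array([ray(k,*s,.036)[:2] for s in [(249,92),(214,156),(428,206),(388,258)]])
e=(x[2]+x[3]-x[0]-x[1]); print("base y dir",e/np.linalg.norm(e),np.linalg.norm(e)/2, x.mean(0), x[1]-x[0],x[3]-x[2])
```

```text
bar [286.15811088 171.00616016] 487 ((286.3302917480469, 170.0633544921875), (12.366939544677734, 44.330718994140625), 2.726310968399048)
[[ 0.6012 -0.0426  0.101 ]
 [ 0.5582 -0.0557  0.101 ]
 [ 0.5542 -0.0443  0.101 ]
 [ 0.5971 -0.0307  0.101 ]]
bar centre [ 0.57724294 -0.04345208  0.101     ]
[[141 146 144 138 138 143 147 155 155 160 152 147 143 149 150 150 146 146]
 [131 137 136 128 132 136 134 142 132 137 140 137 133 138 138 139 136 138]
 [128 129 124 130 126 119 103 101  90  91  95 105 119 130 130 127 129 127]
 [128 130 127 126 114  90  71  64  52  61  60  71  99 121 131 132 130 126]
 [139 133 125 116 106  67  59  58  60  51  56  57  77 106 126 128 126 129]
 [140 136 130 107 102  67  56  56  55  54  54  56  60  88 117 129 127 130]
 [147 141 126  98  85  68  57  54  53  58  56  55  60  74 109 126 125 128]
 [144 142 128  98  98  92  76  53  53  57  52  51  59  72 106 128 123 128]
 [142 141 126 100 101 111  96  60  52  55  56  58  51  80 112 126 128 125]
 [141 141 133 100  87  89  79  58  55  54  57  54  62  86 119 127 125 124]
 [143 138 135 112  84  64  54  55  51  59  58  60  77 
[... 154 characters left out ...]
127 133 140 142]
 [139 137 143 145 141 136 130 124 125 124 132 139 137 130 135 139 142 140]
 [144 140 140 140 143 138 140 138 136 140 140 146 141 139 146 139 142 141]
 [143 140 141 143 142 141 141 138 141 143 142 146 144 145 142 142 142 145]
 [138 139 141 141 140 142 139 142 141 142 140 140 140 142 142 147 145 144]]
[ 0.52232073 -0.11690449  0.036     ]
[ 0.60750915 -0.13361625  0.036     ]
[0.56770902 0.13523979 0.036     ]
[0.65215681 0.11922906 0.036     ]
hole [350.78688525 196.81967213] 61 ((351.0, 197.0), (8.0, 8.0), 90.0) [0.59343485 0.04022369 0.034     ]
base y dir [0.17552467 0.98447503] 0.25647658874385443 [0.58742393 0.00098703] [ 0.08518842 -0.01671176] [ 0.08444779 -0.01601073]
```

Run:
```python
from h import *
P=np.array([.578,-.0434])
gripper_to(.045,30)
r.move_to([*P,.15],q(1.87))
print("free",F(),telemetry.current_torque())
print(r.move_l([*P,.098],vel=.08,guard=8))
gripper_to(0.0,35); r.hold(.2)
print(telemetry.current_t(),pos(),telemetry.current_opening(),F(),telemetry.current_torque())
im=vision.snapshot("wrist"); cv2.imwrite("pics/w2.png",im[:,:,::-1])
```

```text
free [ 0.49517268 -0.40153391  0.26263219] [-0.02484976 -0.00031298  0.03376281]
False
6.875 [ 0.57813509 -0.0434939   0.09815858] 0.01161875319078872 [ 0.15638827 -0.4284977   1.21374075] [-0.05919176  0.03252102  0.03651806]
```

View pics/w2.png

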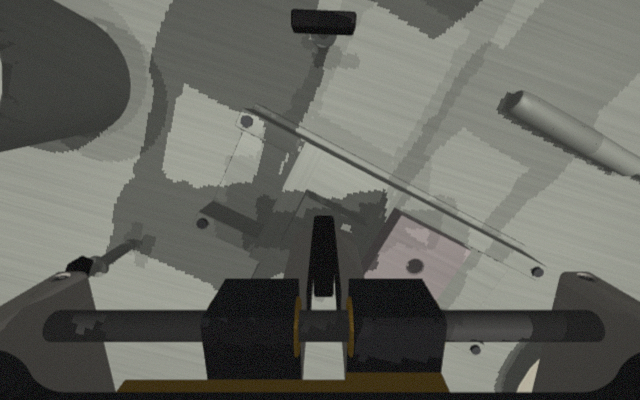

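The handle is gripped at an 11.6 mm opening. The hole shows closer at (415,266), and the studs at (247,121), (202,224), (537,272) and (475,349). Next I refine the slide distance and pull the pin.

Run:
```python
from h import *
k=vision.get_calibration("wrist")
x=np.array([ray(k,*s,.036)[:2] for s in [(247,121),(202,224),(537,272),(475,349)]])
e=(x[2]+x[3]-x[0]-x[1]); e/=np.linalg.norm(e); h=ray(k,415,266,.034)[:2]; c=x.mean(0)
print("dir",e,"centre",c,"hole",h,"hole base y",(h-c)@e, "x",(h-c)@[e[1],-e[0]],"pin y",(pos()[:2]-c)@e,(pos()[:2]-c)@[e[1],-e[0]])
p=pos()
for z in (.104,.110,.118,.128,.138):
    r.move_l([p[0],p[1],z],vel=.03); print(z,pos(),F(),telemetry.current_opening())
r.hold(.2);print(telemetry.current_t(),F(),telemetry.current_torque())
```

```text
dir [0.17687118 0.98423401] centre [0.58795375 0.00140479] hole [0.59367647 0.03975362] hole base y 0.03875640860142726 x -0.0011503086220621941 pin y -0.045883759069607476 -0.0017557019331420423
0.104 [ 0.57784228 -0.04378596  0.10395138] [ 0.09890787 -2.01341225 -3.15092905] 0.011725894628942454
0.11 [ 0.57825414 -0.04320029  0.11080256] [-0.81890299  0.01307697 -0.38644611] 0.011744142613524182
0.118 [ 0.57818749 -0.0433881   0.11828297] [-0.53548653  0.36634516 -2.10696679] 0.011624755682499014
0.128 [ 0.57815451 -0.0434364   0.12819813] [-0.58658093  0.0220899  -1.85227406] 0.011717039160219553
0.138 [ 0.57813208 -0.04344985  0.13823716] [ 0.54734272 -0.70885313 -1.74723522] 0.011945463453863141
9.2083 [-0.28228582 -0.60030933 -1.86464639] [ 0.05783443  0.00663257 -0.02896806]
```

Run:
```python
from h import *
e=np.array([.1765,.9843]); p=np.array([.57813,-.04345])
for s in (.03,.06,.0843):
    r.move_l([*(p+e*s),.138],vel=.05); print(s,pos(),F(),telemetry.current_opening())
r.hold(.2); print(telemetry.current_t(),F(),telemetry.current_torque())
im=vision.snapshot("scene"); c=im[170:300,220:420]; cv2.imwrite("pics/s3.png",cv2.resize(c,(800,520),interpolation=3)[:,:,::-1])
for t in ("sleeve_top","pin_tip","pin_handle"):
    for d in models.mark_of(t,"scene")[:3]: print(t,round(d["score"],2),np.round(d["at"],3))
```

```text
0.03 [ 0.5835319  -0.01293778  0.13799498] [ 0.78356272  0.35635758 -0.22135975] 0.011861645598501275
0.06 [0.58885775 0.01655877 0.13798905] [-0.56347019 -0.39192122 -1.59915706] 0.011649770008533709
0.0843 [0.59310218 0.04055273 0.13793968] [ 0.72595371 -0.07091741 -1.47391911] 0.011733192930272779
11.5417 [-0.01213402  0.44058489 -1.76218054] [ 0.08135049  0.01984154 -0.04166155]
sleeve_top 0.67 [0.593 0.039 0.062]
pin_tip 0.68 [ 0.658 -0.203 -0.001]
pin_tip 0.56 [ 0.456 -0.08   0.001]
pin_tip 0.52 [0.593 0.036 0.049]
pin_handle 0.73 [ 0.664 -0.202  0.065]
pin_handle 0.53 [0.591 0.04  0.134]
pin_handle 0.43 [ 0.453 -0.084  0.065]
```

View pics/s3.png

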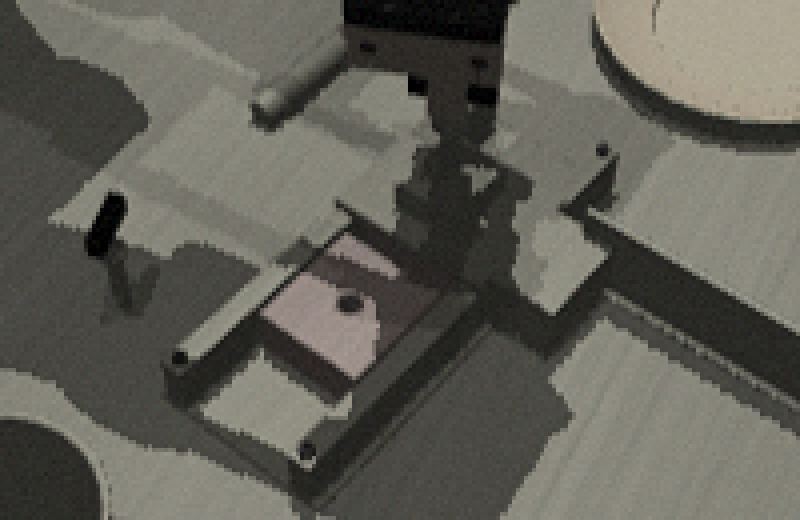

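The picture shows that the stop moved with the pin: hole 1 is open at crop (350,302) and the stop sits over the second block. Now I probe gently.

```bash
cat >> h.py <<'E'
e=np.array([.1765,.9843]); p0=np.array([.57813,-.04345])
def probe():
    """offsets along y tried about the seen hole; gentle 4 N guard"""
    for ds in (0,.001,-.001,.002,-.002,.003,-.003,.0045,-.0045,.006,-.006):
        t=p0+e*(.0843+ds)
        r.move_l([*t,.130],vel=.04)
        hit=r.move_l([*t,.118],vel=.02,guard=4)
        print(ds,hit,np.round(pos(),4),np.round(F(),1),telemetry.current_opening())
        if not hit or pos()[2]<.122: return ds
        r.move_l([*t,.130],vel=.04)
E
python3 - <<'E'
from h import *
print(probe(),telemetry.current_t(),F(),telemetry.current_torque())
E
```

```text
0 False [0.593  0.0396 0.1178] [ 1.3  1.2 -2.5] 0.011827747964689226
0 12.8417 [ 1.28059625  1.18008239 -2.48440337] [ 0.25113143 -0.17449769 -0.04044797]
```

Run:
```python
from h import *
r.hold(.3); p=pos(); print(p,F(),telemetry.current_torque())
t=p[:2]
for z in (.112,.106,.102,.0985):
    h=r.move_l([*t,z],vel=.03,guard=30); print(z,h,np.round(pos(),4),np.round(F(),1),np.round(telemetry.current_torque(),2),telemetry.current_opening())
    if h: break
print(telemetry.current_t())
```

```text
[0.59301297 0.03958325 0.11799427] [ 0.22596466  1.99002418 -2.72913583] [ 0.31192691 -0.09774504  0.04782486]
0.112 False [0.593  0.0396 0.1117] [ 0.7  2.6 -1.9] [ 0.34 -0.24  0.01] 0.011803616176835164
0.106 False [0.5934 0.0391 0.1063] [1.  0.8 2.9] [-0.08 -0.32 -0.02] 0.011602082083164602
0.102 False [0.593  0.0392 0.1012] [ 2.6 -1.2 -6.7] [-0.14 -0.49 -0.02] 0.011569242486177578
0.0985 False [0.5933 0.0393 0.0982] [ 1.5 -0.7 -1.7] [-0.15 -0.44  0.02] 0.011500897875942238
14.3917
```

Run:
```python
from h import *
p=pos()
h=r.move_l([p[0],p[1],.0955],vel=.02,guard=15); print(h,pos(),F())
r.hold(.2); print(pos(),F())
gripper_to(.045); r.hold(.2); print(F(),pos())
p=pos(); r.move_l([p[0],p[1],.16],vel=.1)
r.move_l([.55,.0,.26],vel=.15)
k=vision.get_calibration("wrist"); im=vision.snapshot("wrist"); s=vision.snapshot("scene")
cv2.imwrite("pics/s4.png",np.hstack([cv2.resize(s[170:300,240:400],(640,520),interpolation=3)])[:,:,::-1]); cv2.imwrite("pics/w4.png",im[:,:,::-1])
for c in ("scene","wrist"):
  for t in ("sleeve_top","pin_handle","plate","pot","spoon"):
    for d in models.mark_of(t,c)[:3]: print(c,t,round(d["score"],2),np.round(d["at"],3))
print(telemetry.current_t())
```

```text
True [0.59337469 0.03925015 0.09815326] [-1.28758077  0.21706652  3.96825171]
[0.59336792 0.03926414 0.09813212] [-0.84307946  0.91941549  5.92915   ]
[-0.86353669  0.37525768 -0.04678456] [0.59384326 0.03908767 0.09745184]
scene sleeve_top 0.73 [0.596 0.041 0.064]
scene pin_handle 0.71 [0.595 0.039 0.093]
scene pin_handle 0.63 [ 0.454 -0.089  0.064]
scene pin_handle 0.53 [ 0.66  -0.202  0.067]
scene plate 0.83 [ 0.682  0.292 -0.002]
scene pot 0.76 [ 0.529 -0.268  0.001]
scene spoon 0.83 [ 0.466  0.187 -0.005]
wrist sleeve_top 0.67 [0.595 0.041 0.062]
wrist pin_handle 0.94 [0.597 0.039 0.092]
wrist pin_handle 0.88 [ 0.454 -0.082  0.067]
wrist pin_handle 0.88 [ 0.667 -0.202  0.068]
wrist plate 0.19 [ 0.585 -0.002 -0.   ]
wrist pot 0.84 [ 0.534 -0.264 -0.   ]
wrist spoon 0.75 [ 0.47   0.188 -0.003]
17.9917
```

View pics/s4.png

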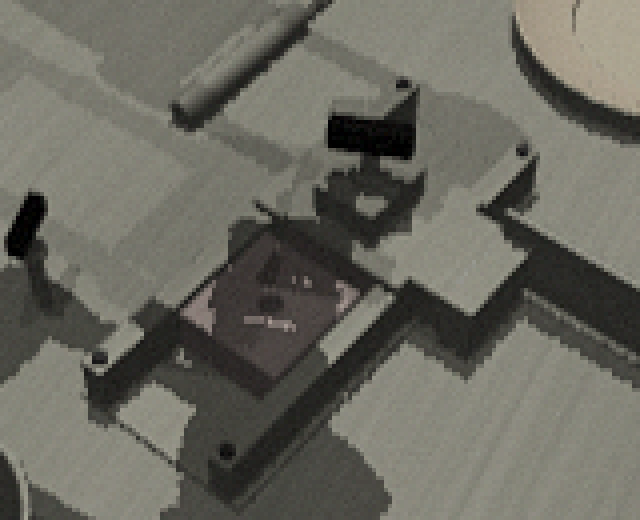

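The handle stands at 92–93 mm in both cameras. As an independent check of the height, I tap the top of the handle with closed fingers; if the pin is home, contact comes at a TCP height of about 0.126.

Run:
```python
from h import *
gripper_to(0.0,20)
t=[.5935,.0392]
r.move_l([*t,.16],vel=.12)
h=r.move_l([*t,.120],vel=.02,guard=10); print(h,pos(),"tip z",pos()[2]-r.nose_length,F(),r.nose_length)
h=r.move_l([*t,.120],vel=.02,guard=15); print(h,pos(),F())
r.move_l([*t,.20],vel=.1); r.move_l([.5,.0,.27],vel=.15)
r.hold(.3)
vision.snapshot("scene")
for d in models.mark_of("pin_handle","scene")[:3]: print(np.round(d["at"],3))
print(telemetry.current_t(),F())
```

```text
True [0.59352346 0.03916235 0.12626145] tip z 0.10126144820496158 [-0.84648884  0.17163904  4.04346077] 0.025
True [0.59354944 0.03917688 0.12626184] [-0.05071837 -0.09503211  5.93061334]
[ 0.664 -0.203  0.065]
[ 0.452 -0.081  0.065]
[0.592 0.041 0.095]
23.9167 [ 0.43437962 -0.20620633  0.19354386]
```

The handle top is at 101.3 mm, against the expected 101 mm when home. A pin that had not snapped in would read 104 mm or more. Handing in.

```bash
python3 -c "
from plant import r
r.sign_off()"
```

```text
the job is handed in; nothing more can be done
```

The tray stop is at its second setting with the pin snapped fully home, and I handed the job in at about 24 s of the 64 s allowed.

- **What I did:** I pulled the pin out of the first receiver and slid the stop about 84 mm along its rails with the pin. The pin entered the second receiver's hole on the first gentle probe (4 N limit). I then pushed it home, let go and backed off.
- **Pin seated:** The push ended on a hard stop at the hand height the pin started from. A light tap afterwards put the handle top at 101.3 mm, where 101 mm is expected when home and 104 mm or more when not snapped in.
- **Forces:** My readings, taken between moves, stayed under 7 N. The brief peaks as the spring balls let go and snapped in were not sampled.
- **Bystanders:** The plate, pot and spoon were reported within about 4 mm of where they started, which is within the networks' accuracy.
- **Disagreements:** The networks put the pin's handle 92 to 95 mm up, against 92 mm expected, so I relied on the tap instead. One low-score wrist-camera report (0.19) of the plate at the base's position was a false detection.

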